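Latch the photometer's sample slide and start the reading

TASK

Push the photometer's blue tab straight in until the sample slide stops, then let go of it so that it springs back and catches on the orange stop pin half way, with the cuvette in the light beam. Once it has caught, press the green key down fully and let it come up again. Only push with the fingertips: leave the cuvette standing in its pocket, do not touch the stop pin, and do not disturb the glassware around.

Things in the scene. Friction and masses are not known exactly. Their poses are not given: they have to be found in the camera images.
- photometer: Low white photometer fixed to the bench. Origin under its middle at bench height; its x is the direction the slide is pushed (front to rear), y left, z up. Two white blocks 75 mm high (x -45 to 150 mm, y 27 to 100 mm on each side) leave an open channel for the slide. Base plate 15 mm thick from x = -90 mm; bare bench ahead of it. Green line at x = -30 mm: light beam.
- slide: Slide with a blue push tab. Origin: middle of the tab's front face, the spot to push, 48 mm up; axes as the photometer's. Tab 60 mm wide, 8 mm thick, 20 to 72 mm above the bench. It moves along the photometer's x only; its origin is there at x = -134 mm right out (start), -106 mm latched, -79 mm at the inner stop. A spring drives it out: 3 N at the start, about 8 N at the stop.
- pocket (a point): Middle of the floor of the slide's black cuvette pocket, 76 mm behind the tab's front face and 32 mm above the bench; 15.5 mm square inside, walls 18 mm high. It moves with the slide, and lies on the light beam when the slide is latched.
- stop_pin: Sprung pin with an orange head 20 mm wide, 10 mm high, on a steel bridge over the channel at the photometer's x = 88 mm. Origin under its head, 83.5 mm up when down. By itself it rises up to 9 mm as the slide's ramp passes and drops behind it just past mid position; the slide, let go, then runs back against it in under a second. Not pushed past mid, the slide comes right out.
- key_top (a point): Middle of the top of the green round key, 28 mm wide, on the right-hand block at x = 30 mm, y = -63.5 mm in the photometer's frame, 97 mm above the bench. It goes 6 mm straight down, takes 5 N at the bottom and springs up when let go; a black collar 44 mm wide, top 87 mm above the bench, surrounds it.
- cuvette: Loose square cuvette, amber with a white cap, 12.5 x 12.5 x 45 mm, standing upright in the slide's pocket; its origin is the centre of its underside. To be left there.
- reagent: Bystander: amber reagent bottle with a black cap, 60 mm wide, 115 mm high, loose; origin under its centre.
- beaker: Bystander: glass beaker, 72 mm wide, 90 mm high, loose; origin under its centre.
- jar: Bystander: white jar with a red lid, 60 mm wide, 90 mm high, loose; origin under its centre.

How it is judged:
By the outcome, as a careful person would: the job done as asked, in the order asked, and still so for the second after the job is handed in, with the robot touching nothing.
It also fails if it takes over 48 s, if anything falls off the work surface, if the arm or the gripper's body presses on something with over 40 N, if the wrist force passes 120 N, or if a joint passes its speed limit or range.

ROBOT

A 6-joint arm with a two-finger parallel gripper is mounted at the origin on the work surface. World frame = base frame: x ahead of the robot, y to its left, z up, the work surface at z = 0. Lengths are in m, angles in rad, forces in N, time in s.
With the tool pointing down it reaches from about 0.35 to 0.975 m from the base axis. Payload 4.9 kg.
Tool frame: the origin (TCP) lies at the very end of the fingers, on their centre line; the grasp point (between the pads) lies 19 mm behind it; z points along the fingers, y is the line along which they close (so a half turn about z gives the same grasp; the last joint's range is limited). The gripper opens to 85 mm and grips with 20 to 120 N. Pads are 22 mm wide; open, the fingers measure 114 mm over their backs; the gripper's body (76 mm by 85 mm) begins 54 mm behind the grasp point. The pads swing forward as they close: fully open they stand 13 mm farther back than shut.
Start: joints at [1.195, 0.053, 1.613, -0, 1.476, -0.119], TCP at [0.159, 0.604, 0.231] pointing down, gripper open.
Joint ranges: [-3.01, 3.01], [-1.01, 2.22], [0.06, 2.58], [-1.02, 4.17], [0.09, 2.62], [-3.14, 3.14]. Speed limits (rad/s): [2.57, 2.57, 3.14, 3.14, 3.14, 3.14].

INTERFACE

Orientations are given as a unit quaternion [w, x, y, z].
In Python, from plant import state, optics, ticket, nets gives the robot as it stands. The module is installed in compiled form; this text tells all that it offers.
- The arm moves only by the shell command python3 -m inch 'ROWS' [OPENING]. ROWS is JSON, a list of rows, each an object of numbers: "dx", "dy", "dz": the shift along the tool's x, y, z as a fraction of full scale; "rx", "ry", "rz": the turn, a rotation vector about the tool's x, y, z as a fraction of full scale. In form: [{"dx": .., "dy": .., "dz": .., "rx": .., "ry": .., "rz": ..}, ...]. A call has 1 to 5 rows; each row is the pose to reach, as a shift and turn from the pose commanded when the call began, along the tool's axes at that moment; what a row does not reach only later rows make up. Full scale, the value 1, is 0.8 m for a shift and 1.5 rad for a turn. A row lasts 1/10 s, in which the tool goes at most 50 mm and 8.59 degrees, less where a joint would pass 70% of its speed; a pose out of reach is approached as far as the arm can. A call with a number of a shift or a turn outside -1 to 1 is refused whole. A call with a gripper value outside its range is refused whole. OPENING is the opening, from -1 (shut) to 1 (fully open), set as the call begins (- or left out, the last holds). The fingers move at their own pace and stop on an object; the grip force is fixed at half the most. Time passes only in rows, so rows that repeat a pose let the fingers close. It gives the time, the measured TCP pose, the force, the opening and the grip force at its end, in the units of the state.
- state(): the state, without advancing time (a new reading comes with each control period).
- optics.grab_frame(name): name is "scene" or "top"; returns the picture (400x640x3 uint8, red, green, blue); there is no depth.
- optics.camera_info(name): a dict with "fx", "fy", "cx", "cy" (pixels), "k1" (the pictures are not rectified: a ray, as slopes to the right and down, at radius r is drawn at 1 + k1 r^2 times it, then the intrinsics apply), "R" (3x3) and "t" (3): a world point X has camera coordinates R X + t. Camera axes: x right, y down, z forward; pixel columns grow to the right and rows downward; lengths in m; the calibration is good to about 2 mm. A picture is of the moment at which its call begins. camera_info takes no time and is no camera call.
- ticket.job_done(): hands the job in; it is judged then, once.
Trained networks look in the newest picture that a camera, given by its name, has taken for a name from the list of things; names that differ only in an ending like _2 or _b are one class to them, and where a whole thing is asked for, a point or a joint stands for the part that bears it (a point fixed in the world has none). Each returns a list of dicts, best first, with "confidence" (0 to 1); they miss things now and then, are a little off and sometimes report something else, mostly with a low value. They report only what shows in the picture. A call takes as long as a camera call.
- nets.boxes_of(camera, name): "bbox" ([centre column, centre row, width, height] in pixels, round what is visible of it).
- nets.outline_of(camera, name): "pixels" (400x640 bool, what is visible of it) and "bbox" ([centre column, centre row, width, height] in pixels, round what is visible of it).
The state is a dict: "time": time; "joint_pos": joint angles; "joint_vel": joint speeds; "joint_efforts": joint torques, N m; "tool_pos": TCP position; "tool_rot": TCP orientation; "contact_force": force on the tool from outside, world axes, zero at the start; "ft_torque": the same for the moment, N m; "gripper_width": opening from 0.0 (shut) to 1.0 (fully open); "grasp_force": force on a finger pad.
Only numpy, scipy, OpenCV 4.12 (cv2) and the standard library are available. Lean on these libraries where they do the work, as an engineer would, in place of code of your own. Each camera call takes 0.05 s, during which the arm holds its last target. There are 200 camera calls.

## Working session

There is one attempt and no reset: what is moved stays moved. The work goes in short steps, Python scripts to look and compute and a shell command to move; the robot and the scene stay as the last step left them, time stands still between calls to the robot, and variables do not carry over. Pictures are saved under pics/ and viewed, at most 10 in all, crops included, and the job is handed in when it is done.

```bash
mkdir -p pics; cat > h.py <<'E'
import numpy as np, cv2
from plant import state, optics, ticket, nets
from scipy.spatial.transform import Rotation as Ro
def ray(cam,u,v):
    c=optics.camera_info(cam); x=(u-c["cx"])/c["fx"]; y=(v-c["cy"])/c["fy"]
    X,Y=x,y
    for _ in range(20):
        f=1+c["k1"]*(X*X+Y*Y); X,Y=x/f,y/f
    R=np.array(c["R"]); t=np.array(c["t"]); return -R.T@t, R.T@np.array([X,Y,1])
def onz(cam,u,v,z):
    o,d=ray(cam,u,v); return o+d*(z-o[2])/d[2]
def proj(cam,P):
    c=optics.camera_info(cam); p=np.array(c["R"])@P+np.array(c["t"]); x,y=p[:2]/p[2]; f=1+c["k1"]*(x*x+y*y)
    return np.array([c["fx"]*x*f+c["cx"],c["fy"]*y*f+c["cy"]])
def save(cam,fn):
    im=optics.grab_frame(cam); cv2.imwrite("pics/"+fn,im[:,:,::-1]); return im
E
python3 - <<'E'
from h import *
for c in("top","scene"):
    save(c,c+"0.png"); i=optics.camera_info(c); print(c,i["fx"],i["k1"],(-np.array(i["R"]).T@np.array(i["t"])).round(3), np.array(i["R"]).round(2).tolist())
    for n in("slide","key_top","stop_pin","cuvette","photometer","reagent","beaker","jar"):
        for b in nets.boxes_of(c,n)[:2]: print(n,np.round(b["bbox"]),round(b["confidence"],2))
E
```

```text
top 491.8760500481297 -0.09806568088522068 [0.555 0.037 0.951] [[0.01, -1.0, 0.0], [-1.0, -0.01, -0.07], [0.07, -0.0, -1.0]]
slide [306. 222.  69. 120.] 0.67
key_top [352. 204.  10.  18.] 0.67
cuvette [303. 236.  11.  11.] 0.42
photometer [322. 194. 147. 168.] 0.74
reagent [207. 203.  42.  33.] 0.65
beaker [406. 254.  41.  40.] 0.91
jar [237. 132.  43.  37.] 0.83
scene 362.8237253691912 -0.017187953457323248 [ 0.968 -0.354  0.494] [[0.73, 0.68, -0.0], [0.41, -0.44, -0.8], [-0.55, 0.59, -0.6]]
slide [317. 221.  74.  89.] 0.74
key_top [296. 223.  19.  17.] 0.59
stop_pin [343. 242.  16.  38.] 0.61
cuvette [307. 201.   7.  15.] 0.48
photometer [337. 247. 157. 140.] 0.62
reagent [382. 179.  31.  56.] 0.58
beaker [222. 246.  45.  60.] 0.96
jar [425. 222.  43.  52.] 0.77
```

View pics/top0.png

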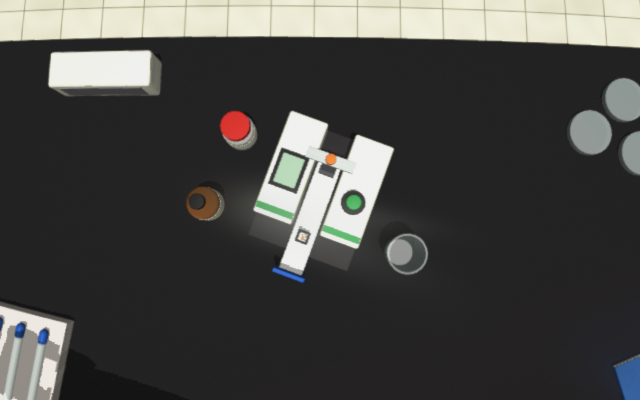

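View pics/scene0.png

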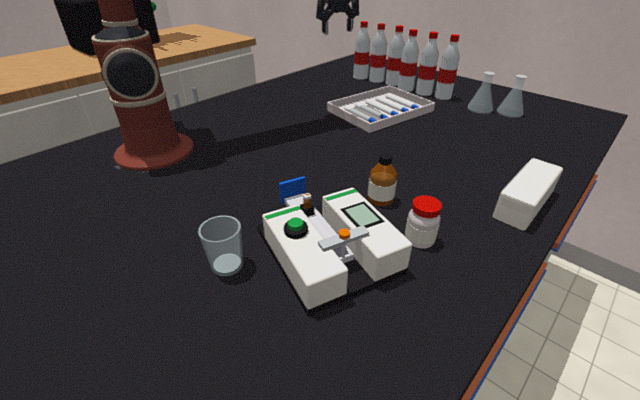

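The top view shows the photometer turned about 20°, with the blue tab at about (288,274), the key at (353,202) and the pin at (331,159). The beaker is at (407,253), to the right of the tab. I'll fit the photometer's pose to these colour marks.

```bash
cat > fit.py <<'E'
from h import *
from scipy.optimize import least_squares
im=cv2.imread("pics/top0.png"); hsv=cv2.cvtColor(im,cv2.COLOR_BGR2HSV); H,S,V=cv2.split(hsv)
def blob(lo,hi,x0,x1,y0,y1,smin=120,vmin=60):
    m=np.zeros(H.shape,bool); m[y0:y1,x0:x1]=True; m&=(H>=lo)&(H<=hi)&(S>smin)&(V>vmin)
    ys,xs=np.nonzero(m); return xs,ys
kx=blob(45,80,335,372,185,218,130,70); px=blob(3,20,322,340,150,168,150,120); tx=blob(100,130,262,312,258,292,120,60)
for n,b in(("key",kx),("pin",px),("tab",tx)): print(n,len(b[0]),b[0].mean().round(1),b[1].mean().round(1))
rect=cv2.minAreaRect(np.c_[tx].astype(np.float32)); print(rect)
ctrs=[np.array([b[0].mean(),b[1].mean()]) for b in (kx,px)]
# tab: ends of blue strip's midline 
p=np.c_[tx].astype(float)
l=p[p[:,0]<np.percentile(p[:,0],4)+1].mean(0); r=p[p[:,0]>np.percentile(p[:,0],96)-1].mean(0); print(l,r)
mid=p.mean(0)
def W(q,P): c,s=np.cos(q[2]),np.sin(q[2]); return np.array([q[0]+c*P[0]-s*P[1],q[1]+s*P[0]+c*P[1],P[2]])
# block top corners (sharp): right block outer rear, left block outer rear, right rear inner..
obs=[((.030,-.0635,.097),ctrs[0]),((.088,0,.0935),ctrs[1]),((-.132,0,.067),mid),
 ((.15,.1,.075),(291,111.5)),((.15,-.1,.075),(394,147.5)),((-.045,-.1,.075),(357,247.5))]
f=lambda q:np.concatenate([proj("top",W(q,np.array(P)))-o for P,o in obs])
s=least_squares(f,[.6,.03,-.4],loss="soft_l1"); print(s.x,np.degrees(s.x[2])); print(f(s.x).reshape(-1,2).round(1))
np.save("q.npy",s.x)
for n,P in dict(tab=(-.134,0,.048),latched=(-.106,0,.048),stop=(-.079,0,.048),key=(.03,-.0635,.097),pin=(.088,0,.0835)).items(): print(n,W(s.x,np.array(P)).round(4))
for n,z,uv in(("beaker",.09,(406,254)),("reagent",.115,(197,201)),("jar",.09,(235,126))): print(n,onz("top",*uv,z).round(3))
print(state()["tool_pos"],state()["tool_rot"])
E
python3 fit.py
```

```text
key 125 353.6 200.0
pin 82 330.5 158.7
tab 214 288.1 274.3
((288.22314453125, 273.8974609375), (34.523048400878906, 7.015749931335449), 20.323137283325195)
[272.6 269.5] [303.41666667 279.        ]
[ 0.60371508  0.04323825 -0.34545569] -19.793152765305226
[[-0.1  1.2]
 [ 0.2 -0.7]
 [-0.3  0.6]
 [-0.5 -2.7]
 [ 0.2 -0.7]
 [ 0.4  1.2]]
tab [0.4776 0.0886 0.048 ]
latched [0.504  0.0791 0.048 ]
stop [0.5294 0.07   0.048 ]
key [ 0.6104 -0.0267  0.097 ]
pin [0.6865 0.0134 0.0835]
beaker [ 0.519 -0.12   0.09 ]
reagent [0.607 0.242 0.115]
jar [0.743 0.184 0.09 ]
[0.15872053 0.60449704 0.23130433] [-9.55902357e-06  1.28041988e-01  9.91768748e-01  1.05147580e-05]
```

```bash
cat > go.py <<'E'
import sys
from h import *
q=np.load("q.npy"); a=q[2]; c,s=np.cos(a),np.sin(a)
# photometer-frame TCP target (mm) -> tool-frame fractions; tool x = minus push direction, z down
x,y,z=[float(v)/1000 for v in sys.argv[1:4]]
T=np.array([q[0]+c*x-s*y,q[1]+s*x+c*y,z]); st=state()
r=np.array(st["tool_rot"]); R=Ro.from_quat(r[[1,2,3,0]]); Rt=Ro.from_matrix(np.array([[-c,-s,0],[-s,c,0],[0,0,-1]]).T)
p=np.array(st["tool_pos"]); D=np.array([[c,s,0],[-s,c,0],[0,0,1]])@(p-[q[0],q[1],0])
print("t",st["time"],"at(phot mm)",(D*1000).round(1),"target",T.round(4))
print("d",(R.inv().apply(T-p)/.8).round(4),"r",((R.inv()*Rt).as_rotvec()/1.5).round(4),"F",np.round(st["contact_force"],1),"w",st["gripper_width"])
E
python3 go.py -185 0 231
```

```text
t 0.9 at(phot mm) [-608.8  377.4  231.3] target [0.4296 0.1059 0.231 ]
d [-4.858e-01 -5.168e-01  4.000e-04] r [ 0.     -0.      0.0591] F [-0.7  0.7  1. ] w 0.999096745092188
```

```bash
python3 -m inch '[{"dx":-0.486,"dy":-0.517,"rz":0.059},{"dx":-0.486,"dy":-0.517,"rz":0.059},{"dx":-0.486,"dy":-0.517,"rz":0.059},{"dx":-0.486,"dy":-0.517,"rz":0.059},{"dx":-0.486,"dy":-0.517,"rz":0.059}]' -1; python3 go.py -185 0 231
```

```text
t 0.9 at(phot mm) [-608.8  377.4  231.3] target [0.4296 0.1059 0.231 ]
d [-4.858e-01 -5.168e-01  4.000e-04] r [ 0.     -0.      0.0591] F [-0.7  0.7  1. ] w 0.999096745092188validation failed for argument at $[0]...
```

```bash
python3 -m inch '[{"dx":-0.486,"dy":-0.517,"dz":0,"rx":0,"ry":0,"rz":0.059},{"dx":-0.486,"dy":-0.517,"dz":0,"rx":0,"ry":0,"rz":0.059},{"dx":-0.486,"dy":-0.517,"dz":0,"rx":0,"ry":0,"rz":0.059},{"dx":-0.486,"dy":-0.517,"dz":0,"rx":0,"ry":0,"rz":0.059},{"dx":-0.486,"dy":-0.517,"dz":0,"rx":0,"ry":0,"rz":0.059}]' -1; python3 go.py -185 0 231
```

```text
time: 1.4
tool_pos: [0.2786, 0.3832, 0.2315]
tool_rot: [0.0, 0.171, 0.985, 0.0]
contact_force: [0.5, 0.9, 0.5]
gripper_width: 0.141
grasp_force: 0.0
t 1.4 at(phot mm) [-421.   209.7  231.5] target [0.4296 0.1059 0.231 ]
d [-0.2948 -0.2624  0.0006] r [0.0004 0.0003 0.0006] F [0.5 0.9 0.5] w 0.1410558118857702
```

```bash
python3 -m inch '[{"dx":-0.28,"dy":-0.25,"dz":0,"rx":0,"ry":0,"rz":0},{"dx":-0.28,"dy":-0.25,"dz":0,"rx":0,"ry":0,"rz":0},{"dx":-0.28,"dy":-0.25,"dz":0,"rx":0,"ry":0,"rz":0},{"dx":-0.28,"dy":-0.25,"dz":0,"rx":0,"ry":0,"rz":0},{"dx":-0.28,"dy":-0.25,"dz":0,"rx":0,"ry":0,"rz":0}]' -1; python3 -m inch '[{"dx":0,"dy":0,"dz":0,"rx":0,"ry":0,"rz":0}]'; python3 go.py -185 0 40
```

```text
time: 1.9
tool_pos: [0.3978, 0.1632, 0.2318]
tool_rot: [0.001, 0.172, 0.985, 0.0]
contact_force: [0.8, 0.7, 0.0]
gripper_width: -0.0
grasp_force: 0.0
time: 2.0
tool_pos: [0.3994, 0.1603, 0.2317]
tool_rot: [0.001, 0.176, 0.984, -0.001]
contact_force: [-0.5, 0.3, -0.4]
gripper_width: -0.0
grasp_force: 0.0
t 2.0 at(phot mm) [-231.9   41.   231.7] target [0.4296 0.1059 0.04  ]
d [-0.0586 -0.0505  0.2397] r [-0.0006  0.0013 -0.0061] F [-0.5  0.3 -0.4] w -3.0177710762813093e-05
```

```bash
python3 -m inch '[{"dx":-0.0586,"dy":-0.0505,"dz":0.06,"rx":0,"ry":0,"rz":-0.006},{"dx":-0.0586,"dy":-0.0505,"dz":0.12,"rx":0,"ry":0,"rz":-0.006},{"dx":-0.0586,"dy":-0.0505,"dz":0.18,"rx":0,"ry":0,"rz":-0.006},{"dx":-0.0586,"dy":-0.0505,"dz":0.23,"rx":0,"ry":0,"rz":-0.006},{"dx":-0.0586,"dy":-0.0505,"dz":0.241,"rx":0,"ry":0,"rz":-0.006}]' -1; python3 -m inch '[{"dx":0,"dy":0,"dz":0,"rx":0,"ry":0,"rz":0},{"dx":0,"dy":0,"dz":0,"rx":0,"ry":0,"rz":0}]'; python3 go.py -155 0 38; python3 - <<'E'
from h import *
im=save("top","top1.png"); cv2.imwrite("pics/top1c.png",cv2.resize(im[90:330,200:440,::-1],None,fx=2.4,fy=2.4,interpolation=cv2.INTER_CUBIC))
E
```

```text
time: 2.5
tool_pos: [0.4229, 0.1111, 0.0327]
tool_rot: [-0.005, 0.167, 0.986, -0.001]
contact_force: [-1.2, 0.1, -0.3]
gripper_width: -0.0
grasp_force: 0.0
time: 2.7
tool_pos: [0.4281, 0.1118, 0.0393]
tool_rot: [0.0, 0.167, 0.986, 0.0]
contact_force: [0.4, -0.0, -0.1]
gripper_width: -0.001
grasp_force: 0.0
t 2.7 at(phot mm) [-188.4    5.    39.3] target [0.4579 0.0957 0.038 ]
d [-0.0417 -0.0067  0.0016] r [0.0003 0.0005 0.0066] F [ 0.4 -0.  -0.1] w -0.0009495017191666873
```

View pics/top1c.png

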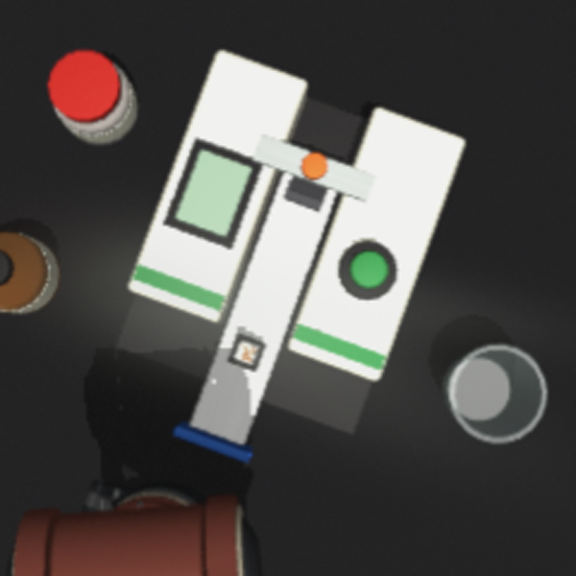

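The tool stands squarely in front of the tab (crop 213,442), with the channel and bystanders clear. Closing in.

```bash
python3 -m inch '[{"dx":-0.02,"dy":-0.0067,"dz":0.001,"rx":0,"ry":0,"rz":0.0066},{"dx":-0.0417,"dy":-0.0067,"dz":0.001,"rx":0,"ry":0,"rz":0.0066},{"dx":-0.0417,"dy":-0.0067,"dz":0.001,"rx":0,"ry":0,"rz":0.0066},{"dx":-0.0417,"dy":-0.0067,"dz":0.001,"rx":0,"ry":0,"rz":0.0066}]'; python3 go.py -125 0 38
python3 -m inch '[{"dx":-0.008,"dy":0,"dz":0,"rx":0,"ry":0,"rz":0},{"dx":-0.016,"dy":0,"dz":0,"rx":0,"ry":0,"rz":0},{"dx":-0.024,"dy":0,"dz":0,"rx":0,"ry":0,"rz":0},{"dx":-0.031,"dy":0,"dz":0,"rx":0,"ry":0,"rz":0},{"dx":-0.031,"dy":0,"dz":0,"rx":0,"ry":0,"rz":0}]';python3 go.py -95 0 38
```

```text
time: 3.15
tool_pos: [0.4585, 0.0954, 0.0395]
tool_rot: [0.001, 0.172, 0.985, 0.0]
contact_force: [-1.0, 0.5, 0.9]
gripper_width: 0.002
grasp_force: 0.0
t 3.15 at(phot mm) [-1.542e+02 -1.000e-01  3.950e+01] target [0.4861 0.0856 0.038 ]
d [-0.0366  0.0002  0.0019] r [ 0.0008  0.0017 -0.0005] F [-1.   0.5  0.9] w 0.0024161180462791624
time: 3.65
tool_pos: [0.4803, 0.087, 0.0375]
tool_rot: [-0.001, 0.172, 0.985, 0.0]
contact_force: [-4.5, 3.1, 3.1]
gripper_width: 0.003
grasp_force: 2.4
t 3.65 at(phot mm) [-131.    -0.6   37.5] target [0.5143 0.0754 0.038 ]
d [-0.045   0.0008 -0.0007] r [ 0.     -0.0019 -0.0006] F [-4.5  3.1  3.1] w 0.002704513595821204
```

```bash
python3 -m inch '[{"dx":-0.009,"dy":0,"dz":0,"rx":0,"ry":0,"rz":0},{"dx":-0.018,"dy":0,"dz":0,"rx":0,"ry":0,"rz":0},{"dx":-0.027,"dy":0,"dz":0,"rx":0,"ry":0,"rz":0},{"dx":-0.036,"dy":0,"dz":0,"rx":0,"ry":0,"rz":0},{"dx":-0.042,"dy":0,"dz":0,"rx":0,"ry":0,"rz":0}]';python3 -m inch '[{"dx":-0.004,"dy":0,"dz":0,"rx":0,"ry":0,"rz":0},{"dx":-0.004,"dy":0,"dz":0,"rx":0,"ry":0,"rz":0}]';python3 go.py -85 0 38
```

```text
time: 4.15
tool_pos: [0.511, 0.0759, 0.0371]
tool_rot: [-0.003, 0.172, 0.985, 0.0]
contact_force: [-6.6, 3.1, 4.8]
gripper_width: -0.001
grasp_force: 4.0
time: 4.35
tool_pos: [0.5141, 0.0747, 0.0372]
tool_rot: [-0.002, 0.172, 0.985, 0.0]
contact_force: [-6.5, 3.3, 3.8]
gripper_width: -0.004
grasp_force: 3.5
t 4.35 at(phot mm) [-95.   -0.7  37.2] target [0.5237 0.072  0.038 ]
d [-0.0125  0.0009 -0.0011] r [-0.0001 -0.003  -0.0006] F [-6.5  3.3  3.8] w -0.0037985076658900024
```

```bash
for i in 1 ; do python3 -m inch '[{"dx":-0.003,"dy":0,"dz":0,"rx":0,"ry":0,"rz":0},{"dx":-0.005,"dy":0,"dz":0,"rx":0,"ry":0,"rz":0},{"dx":-0.005,"dy":0,"dz":0,"rx":0,"ry":0,"rz":0}]';done;python3 go.py -85 0 38;  python3 -m inch '[{"dx":-0.003,"dy":0,"dz":0,"rx":0,"ry":0,"rz":0},{"dx":-0.004,"dy":0,"dz":0,"rx":0,"ry":0,"rz":0},{"dx":-0.004,"dy":0,"dz":0,"rx":0,"ry":0,"rz":0}]';python3 go.py -85 0 38
```

```text
time: 4.65
tool_pos: [0.5176, 0.0735, 0.0371]
tool_rot: [-0.002, 0.172, 0.985, 0.0]
contact_force: [-5.8, 3.1, 3.6]
gripper_width: 0.0
grasp_force: 3.7
t 4.65 at(phot mm) [-91.3  -0.7  37.1] target [0.5237 0.072  0.038 ]
d [-0.0078  0.0009 -0.0012] r [-0.0002 -0.0033 -0.0005] F [-5.8  3.1  3.6] w 0.0003015206176196505
time: 4.95
tool_pos: [0.5185, 0.0731, 0.037]
tool_rot: [-0.005, 0.172, 0.985, 0.0]
contact_force: [-14.4, 5.2, 11.2]
gripper_width: -0.003
grasp_force: 7.8
t 4.95 at(phot mm) [-90.3  -0.7  37. ] target [0.5237 0.072  0.038 ]
d [-0.0066  0.0009 -0.0013] r [-0.0006 -0.007  -0.0004] F [-14.4   5.2  11.2] w -0.0030738728943151914
```

Force jumped to 15 N with motion stalled, so the slide is at the inner stop. Letting it back out.

```bash
python3 -m inch '[{"dx":0.015,"dy":0,"dz":0,"rx":0,"ry":0,"rz":0},{"dx":0.03,"dy":0,"dz":0,"rx":0,"ry":0,"rz":0},{"dx":0.05,"dy":0,"dz":0,"rx":0,"ry":0,"rz":0},{"dx":0.08,"dy":0,"dz":0,"rx":0,"ry":0,"rz":0},{"dx":0.11,"dy":0,"dz":0,"rx":0,"ry":0,"rz":0}]';python3 -m inch '[{"dx":0,"dy":0,"dz":0,"rx":0,"ry":0,"rz":0},{"dx":0,"dy":0,"dz":0,"rx":0,"ry":0,"rz":0},{"dx":0,"dy":0,"dz":0,"rx":0,"ry":0,"rz":0},{"dx":0,"dy":0,"dz":0,"rx":0,"ry":0,"rz":0}]';python3 go.py -175 0 180
python3 - <<'E'
from h import *
im=save("top","top2.png"); im2=save("scene","s2.png")
o=np.hstack([cv2.resize(im[130:300,240:400,::-1],(400,425)),cv2.resize(im2[150:310,240:400,::-1],(400,400+25))]); cv2.imwrite("pics/c2.png",o)
E
```

```text
time: 5.45
tool_pos: [0.4391, 0.1016, 0.0379]
tool_rot: [0.001, 0.172, 0.985, -0.0]
contact_force: [-0.0, 0.4, 0.9]
gripper_width: -0.003
grasp_force: 0.0
time: 5.85
tool_pos: [0.4403, 0.1013, 0.0381]
tool_rot: [0.001, 0.172, 0.985, 0.0]
contact_force: [-0.8, 0.1, 0.2]
gripper_width: 0.003
grasp_force: 0.0
t 5.85 at(phot mm) [-173.4   -0.7   38.1] target [0.4391 0.1025 0.18  ]
d [ 0.0018  0.0009 -0.1773] r [ 0.0002  0.0008 -0.0008] F [-0.8  0.1  0.2] w 0.0027962732402729996
```

View pics/c2.png

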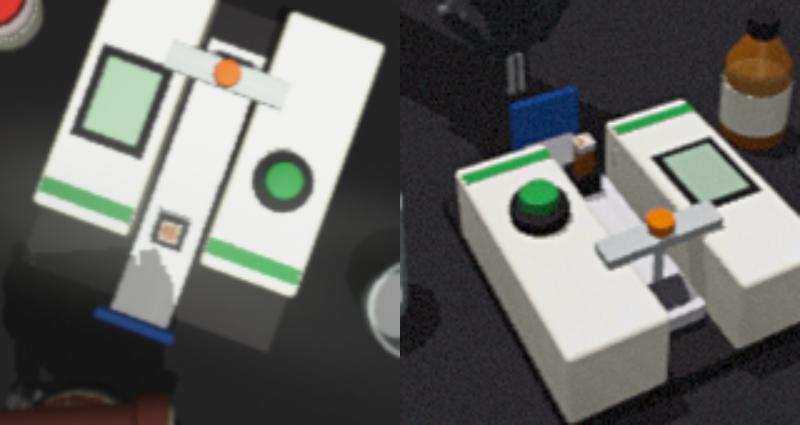

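The slide has caught: the pocket (170,230 in the left crop) is in line with the green beam marks, the cuvette is upright and the pin is down in place. Next is the key.

```bash
python3 - <<'E'
from h import *
q=np.load("q.npy"); im=cv2.imread("pics/top2.png"); h=cv2.cvtColor(im,cv2.COLOR_BGR2HSV); m=(h[...,0]>100)&(h[...,0]<130)&(h[...,1]>120)&(h[...,2]>60); m[:240]=0;m[300:]=0;m[:,:262]=0;m[:,330:]=0
ys,xs=np.nonzero(m); P=onz("top",xs.mean(),ys.mean(),.067)-[q[0],q[1],0]; print("tab face x mm",1000*(np.cos(q[2])*P[0]+np.sin(q[2])*P[1])-2)
E
python3 -m inch '[{"dx":0,"dy":0,"dz":-0.06,"rx":0,"ry":0,"rz":0},{"dx":0,"dy":0,"dz":-0.12,"rx":0,"ry":0,"rz":0},{"dx":0,"dy":0,"dz":-0.177,"rx":0,"ry":0,"rz":0},{"dx":0,"dy":0,"dz":-0.177,"rx":0,"ry":0,"rz":0},{"dx":0,"dy":0,"dz":-0.177,"rx":0,"ry":0,"rz":0}]';python3 go.py 30 -63.5 180
```

```text
tab face x mm -105.36646951554641
time: 6.45
tool_pos: [0.4405, 0.1015, 0.1809]
tool_rot: [0.002, 0.172, 0.985, 0.0]
contact_force: [0.1, -1.2, -1.5]
gripper_width: -0.0
grasp_force: 0.0
t 6.45 at(phot mm) [-173.3   -0.5  180.9] target [ 0.6104 -0.0267  0.18  ]
d [-0.2542 -0.0786  0.0018] r [ 0.0008  0.0021 -0.0007] F [ 0.1 -1.2 -1.5] w -2.071612039934952e-05
```

Tab face measures −105 mm, which matches the latched position of −106.

```bash
python3 -m inch '[{"dx":-0.06,"dy":-0.018,"dz":0,"rx":0,"ry":0,"rz":0},{"dx":-0.12,"dy":-0.036,"dz":0,"rx":0,"ry":0,"rz":0},{"dx":-0.18,"dy":-0.055,"dz":0,"rx":0,"ry":0,"rz":0},{"dx":-0.23,"dy":-0.07,"dz":0,"rx":0,"ry":0,"rz":0},{"dx":-0.254,"dy":-0.0786,"dz":0.002,"rx":0,"ry":0,"rz":0}]';python3 -m inch '[{"dx":0,"dy":0,"dz":0,"rx":0,"ry":0,"rz":0},{"dx":0,"dy":0,"dz":0,"rx":0,"ry":0,"rz":0}]';python3 go.py 30 -63.5 105
```

```text
time: 6.95
tool_pos: [0.6101, -0.0289, 0.1745]
tool_rot: [-0.002, 0.173, 0.985, -0.0]
contact_force: [-0.5, 0.9, 1.1]
gripper_width: 0.005
grasp_force: 0.0
time: 7.15
tool_pos: [0.6077, -0.0264, 0.175]
tool_rot: [-0.002, 0.173, 0.985, 0.0]
contact_force: [1.3, 0.0, 0.4]
gripper_width: -0.001
grasp_force: 0.0
t 7.15 at(phot mm) [ 27.4 -64.1 175. ] target [ 0.6104 -0.0267  0.105 ]
d [-0.0037  0.0008  0.0874] r [-0.0004 -0.0032 -0.0009] F [1.3 0.  0.4] w -0.0005656319501614144
```

```bash
python3 -m inch '[{"dx":-0.0035,"dy":0.0008,"dz":0.03,"rx":0,"ry":-0.003,"rz":0},{"dx":-0.0035,"dy":0.0008,"dz":0.06,"rx":0,"ry":-0.003,"rz":0},{"dx":-0.0035,"dy":0.0008,"dz":0.082,"rx":0,"ry":-0.003,"rz":0},{"dx":-0.0035,"dy":0.0008,"dz":0.087,"rx":0,"ry":-0.003,"rz":0},{"dx":-0.0035,"dy":0.0008,"dz":0.087,"rx":0,"ry":-0.003,"rz":0}]';python3 go.py 30 -63.5 90
python3 - <<'E'
from h import *
im=save("top","top3.png"); im2=save("scene","s3.png")
o=np.hstack([cv2.resize(im[130:300,240:400,::-1],(400,425)),cv2.resize(im2[150:310,240:400,::-1],(400,400+25))]); cv2.imwrite("pics/c3.png",o)
E
```

```text
time: 7.65
tool_pos: [0.611, -0.0262, 0.1072]
tool_rot: [0.001, 0.172, 0.985, -0.0]
contact_force: [-0.0, -0.1, 1.0]
gripper_width: 0.0
grasp_force: 0.0
t 7.65 at(phot mm) [ 30.3 -62.9 107.2] target [ 0.6104 -0.0267  0.09  ]
d [ 0.0005 -0.0007  0.0214] r [-0.0002  0.0017 -0.0001] F [-0.  -0.1  1. ] w 5.343542972741732e-05
```

View pics/c3.png

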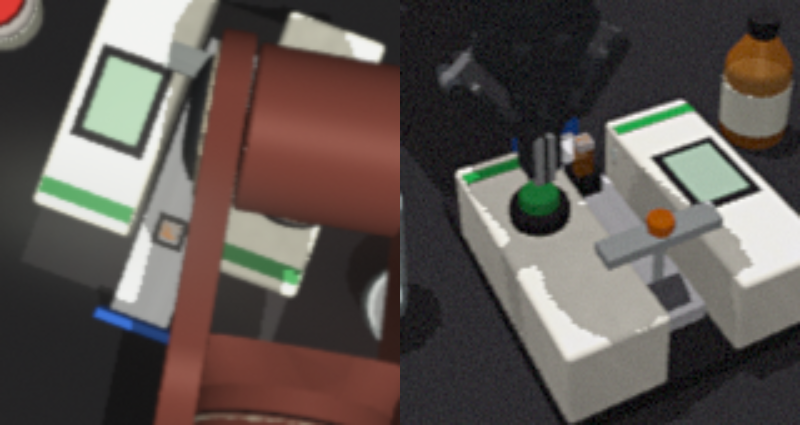

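The fingertips stand centred just over the green key (right crop 540,185). Pressing slowly.

```bash
python3 -m inch '[{"dx":0,"dy":0,"dz":0.005,"rx":0,"ry":0,"rz":0},{"dx":0,"dy":0,"dz":0.01,"rx":0,"ry":0,"rz":0},{"dx":0,"dy":0,"dz":0.014,"rx":0,"ry":0,"rz":0},{"dx":0,"dy":0,"dz":0.017,"rx":0,"ry":0,"rz":0},{"dx":0,"dy":0,"dz":0.017,"rx":0,"ry":0,"rz":0}]';python3 go.py 30 -63.5 90;python3 -m inch '[{"dx":0,"dy":0,"dz":0.0015,"rx":0,"ry":0,"rz":0},{"dx":0,"dy":0,"dz":0.003,"rx":0,"ry":0,"rz":0},{"dx":0,"dy":0,"dz":0.003,"rx":0,"ry":0,"rz":0}]';python3 go.py 30 -63.5 90
```

```text
time: 8.25
tool_pos: [0.6122, -0.027, 0.0946]
tool_rot: [0.002, 0.172, 0.985, -0.0]
contact_force: [-0.3, 0.3, 2.5]
gripper_width: -0.003
grasp_force: 1.3
t 8.25 at(phot mm) [ 31.8 -63.2  94.6] target [ 0.6104 -0.0267  0.09  ]
d [ 0.0022 -0.0004  0.0058] r [ 0.      0.0032 -0.0005] F [-0.3  0.3  2.5] w -0.003065731461280033
time: 8.55
tool_pos: [0.6122, -0.0269, 0.0924]
tool_rot: [0.002, 0.172, 0.985, -0.0]
contact_force: [-0.9, 0.5, 3.8]
gripper_width: -0.001
grasp_force: 2.0
t 8.55 at(phot mm) [ 31.8 -63.1  92.4] target [ 0.6104 -0.0267  0.09  ]
d [ 0.0022 -0.0005  0.003 ] r [ 0.      0.0034 -0.0005] F [-0.9  0.5  3.8] w -0.0012777306780914256
```

```bash
python3 -m inch '[{"dx":0,"dy":0,"dz":0.002,"rx":0,"ry":0,"rz":0},{"dx":0,"dy":0,"dz":0.003,"rx":0,"ry":0,"rz":0},{"dx":0,"dy":0,"dz":0.003,"rx":0,"ry":0,"rz":0}]';python3 -m inch '[{"dx":0,"dy":0,"dz":0.0015,"rx":0,"ry":0,"rz":0},{"dx":0,"dy":0,"dz":0.003,"rx":0,"ry":0,"rz":0},{"dx":0,"dy":0,"dz":0.003,"rx":0,"ry":0,"rz":0}]'
```

```text
time: 8.85
tool_pos: [0.6123, -0.027, 0.091]
tool_rot: [0.002, 0.172, 0.985, -0.0]
contact_force: [-4.2, 0.1, 10.0]
gripper_width: -0.001
grasp_force: 4.6
time: 9.15
tool_pos: [0.6124, -0.027, 0.0908]
tool_rot: [0.002, 0.172, 0.985, -0.001]
contact_force: [-10.1, 0.5, 18.8]
gripper_width: -0.001
grasp_force: 9.5
```

The key has bottomed out at 91 mm and the force rises with no further travel. Releasing and backing off upward.

```bash
python3 -m inch '[{"dx":0,"dy":0,"dz":-0.01,"rx":0,"ry":0,"rz":0},{"dx":0,"dy":0,"dz":-0.03,"rx":0,"ry":0,"rz":0},{"dx":0,"dy":0,"dz":-0.08,"rx":0,"ry":0,"rz":0},{"dx":0,"dy":0,"dz":-0.13,"rx":0,"ry":0,"rz":0},{"dx":0,"dy":0,"dz":-0.15,"rx":0,"ry":0,"rz":0}]';python3 -m inch '[{"dx":0.06,"dy":0,"dz":0,"rx":0,"ry":0,"rz":0},{"dx":0.12,"dy":0,"dz":0,"rx":0,"ry":0,"rz":0},{"dx":0.18,"dy":0,"dz":0,"rx":0,"ry":0,"rz":0},{"dx":0.2,"dy":0,"dz":0,"rx":0,"ry":0,"rz":0},{"dx":0.2,"dy":0,"dz":0,"rx":0,"ry":0,"rz":0}]'; python3 - <<'E'
from h import *
im=save("top","top4.png"); im2=save("scene","s4.png")
o=np.hstack([cv2.resize(im[100:310,180:440,::-1],(450,363)),cv2.resize(im2[150:310,240:400,::-1],(350,363))]); cv2.imwrite("pics/c4.png",o)
E
```

```text
time: 9.65
tool_pos: [0.6134, -0.027, 0.2124]
tool_rot: [0.006, 0.172, 0.985, -0.0]
contact_force: [0.4, 0.9, 1.0]
gripper_width: 0.002
grasp_force: 0.0
time: 10.15
tool_pos: [0.4591, 0.0284, 0.2056]
tool_rot: [0.002, 0.172, 0.985, -0.0]
contact_force: [-0.1, 0.8, 0.0]
gripper_width: -0.001
grasp_force: 0.0
```

View pics/c4.png

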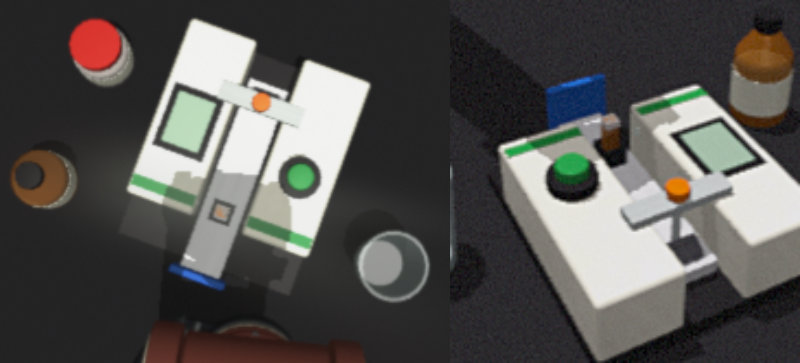

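The slide is still latched with the cuvette upright, the key is up again, the glassware hasn't moved and the arm is clear. Handing in.

```bash
python3 -m inch '[{"dx":0,"dy":0,"dz":0,"rx":0,"ry":0,"rz":0},{"dx":0,"dy":0,"dz":0,"rx":0,"ry":0,"rz":0},{"dx":0,"dy":0,"dz":0,"rx":0,"ry":0,"rz":0}]' >/dev/null; python3 -c "
from plant import ticket; print(ticket.job_done())"
```

```text
the job is handed in; nothing more can be done
None
```

The job is handed in: I pushed the slide to its inner stop and it sprang back onto the stop pin with the cuvette upright in the beam, then I pressed the green key fully and it came back up, with the surrounding glassware undisturbed.

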